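Open the bedside flask

TASK

Open the tall steel flask on the bedside table: pinch the two opposed side buttons of its lid together between the fingers to free the catch, lift the lid off and set it down upright on the round wooden coaster. Leave the tall flask standing where it is, and leave the short flask alone.

Things in the scene. Friction and masses are not known exactly. Their poses are not given: they have to be found in the camera images.
- tall_flask: Taller of two steel flasks, loose, 0.85 kg. Body 80 mm across up to 130 mm high, neck 42 mm across from 150 mm to the mouth at 190 mm, where the lid's origin sits. Tongues on the lid's buttons hook 3 mm under the inner lip: unless both are pressed 4 mm or more the flask comes up with the lid; with both pinched the same grasp lifts it straight out, free after 15 mm. Origin: centre of underside.
- lid: White round lid, 0.08 kg, in the tall flask's mouth. Origin: on its axis at the flange's underside; top 35 mm above, plug 13 mm below (it stands on that foot when set down). Housing 40 mm across. Two grey spring buttons at opposed sides along its y axis: faces 24 mm wide, 22 high, centred 20 mm above the origin, 58 mm apart; each goes in 6 mm (3 to 6 N, 46 mm over both) and springs back.
- coaster: Round light-wood coaster, 110 mm across and 8 mm thick, fixed on the table. Origin: centre of its underside.
- short_flask: The short flask, to be left alone: same steel, same width and a like lid, but its mouth is 120 mm high and its total height 155 mm (the tall one 225 mm with its lid). Loose, 0.7 kg. Origin: centre of its underside, z up.
Things that resemble listed ones, but are neither listed nor needed, are in the scene too. Leave any red or yellow look-alike of the tall_flask alone.

How it is judged:
By the outcome, as a careful person would: the job done as asked, in the order asked, and still so for the second after the job is handed in, with the robot touching nothing.
It also fails if it takes over 42 s, if anything falls off the work surface, if the arm or the gripper's body presses on something with over 40 N, if the wrist force passes 120 N, or if a joint passes its speed limit or range.

ROBOT

A 7-joint arm with a two-finger parallel gripper is mounted at the origin on the work surface. World frame = base frame: x ahead of the robot, y to its left, z up, the work surface at z = 0. Lengths are in m, angles in rad, forces in N, time in s.
With the tool pointing down it reaches from about 0.425 to 0.925 m from the base axis. Payload 6.8 kg.
Tool frame: the origin (TCP) lies between the finger pads; the fingertips stand 22 mm ahead of it and the grasp point (between the pads) lies 3 mm ahead of it; z points along the fingers, y is the line along which they close (so a half turn about z gives the same grasp; the last joint's range is limited). The gripper opens to 85 mm and grips with 20 to 120 N. Pads are 22 mm wide; open, the fingers measure 114 mm over their backs; the gripper's body (76 mm by 85 mm) begins 54 mm behind the grasp point. The pads swing forward as they close: fully open they stand 13 mm farther back than shut.
Start: joints at [-1.3, 0.477, 0.022, 1.555, -0.011, 1.109, -0.083], TCP at [0.25, 0.627, 0.253] pointing down, gripper open.
Joint ranges: [-2.96, 2.96], [-0.34, 2.1], [-1.41, 1.46], [0.24, 2.44], [-1.37, 4.51], [0.17, 1.92], [-2.96, 2.96]. Speed limits (rad/s): [2.39, 2.39, 3.14, 3.14, 3.14, 3.14, 3.14].

INTERFACE

Orientations are given as a unit quaternion [w, x, y, z].
In Python, from station import bot gives the robot as it stands.
- The arm moves only by the tool servo_tool, never from a script. Its argument "motion" is a list that holds one entry, the list of rows, each a list of 5 numbers: the opening, from 0 (shut) to 1 (fully open), then the shift along the world's x, y, z each as a share of 0.04 m, from -1 to 1, then the turn about the world's z as a share of 0.12 rad, from -1 to 1. A call has 1 to 20 rows; each row shifts and turns the commanded pose from where the row before left it; what a row does not reach is not made up. A row lasts 1/10 s, in which the tool goes at most 50 mm and 8.59 degrees, less where a joint would pass 70% of its speed; a pose out of reach is approached as far as the arm can. A call with a number of a shift or a turn outside -1 to 1 is refused whole. A call with a gripper value outside its range is refused whole. The fingers move at their own pace and stop on an object; "newtons" is the grip in N (left out, the last holds). Time passes only in rows, so rows that do not move let the fingers close. It gives the time, the measured TCP pose, the force, the opening and the grip force at its end, in the units of the state.
- bot.get_obs(): the state, without advancing time (a new reading comes with each control period).
- bot.read_camera(name): name is "side" or "top"; returns (picture, depth): 384x512x3 uint8, red, green, blue; 384x512 float32, m along the optical axis (not along the pixel's ray), 0 where there is no reading.
- bot.get_calibration(name): a dict with "fovy" (degrees; the focal length in pixels is half the picture's height over the tangent of half this angle, whatever the lens; pixels are square), "cx", "cy" (the principal point, pixels), "view" (4x4, takes a point from world to camera coordinates). Camera axes: x right, y down, z forward; pixel columns grow to the right and rows downward; lengths in m; the calibration is good to about 2 mm. A picture is of the moment at which its call begins. get_calibration takes no time and is no camera call.
- bot.hand_in(): hands the job in; it is judged then, once.
The state is a dict: "t": time; "q": joint angles; "joint_vel": joint speeds; "joint_torque": joint torques, N m; "eef_pos": TCP position; "tool_rot": TCP orientation; "contact_force": force on the tool from outside, world axes, zero at the start; "torque": the same for the moment, N m; "gripper_width": opening from 0.0 (shut) to 1.0 (fully open); "grasp_force": force on a finger pad.
Only numpy, scipy, OpenCV 4.12 (cv2) and the standard library are available. Lean on these libraries where they do the work, as an engineer would, in place of code of your own. Each camera call takes 0.05 s, during which the arm holds its last target. There are 200 camera calls.

## Working session

There is one attempt and no reset: what is moved stays moved. The work goes in short steps, Python scripts to look and compute and a tool call to move; the robot and the scene stay as the last step left them, time stands still between calls to the robot, and variables do not carry over. Pictures are saved under pics/ and viewed, at most 10 in all, crops included, and the job is handed in when it is done.

Besides the shell and the picture viewer there is one more tool, called after "Request:" as a command line: name --argument value ..., lists and objects as JSON in quotes. servo_tool: Moves the arm, as the interface text tells. Shift numbers are shares of 0.04 m and turn numbers shares of 0.12 rad, none past 1 either way. Its arguments: {"type":"object","properties":{"motion":{"type":"array"},"newtons":{"type":"number"}},"required":["motion"]}

```bash
mkdir -p pics; cat > h.py <<'E'
import numpy as np,cv2
from station import bot
def cam(n):
    c=bot.get_calibration(n); im,d=bot.read_camera(n)
    f=192/np.tan(np.radians(c["fovy"])/2); return im,d,c,f
def pts(d,c,f):
    v,u=np.mgrid[:384,:512]; P=np.stack([(u-c["cx"])/f*d,(v-c["cy"])/f*d,d],-1)
    V=np.array(c["view"]); return (P-V[:3,3])@V[:3,:3]
def proj(p,c,f):
    V=np.array(c["view"]); q=V[:3,:3]@np.array(p)+V[:3,3]; return q[0]/q[2]*f+c["cx"],q[1]/q[2]*f+c["cy"]
E
python3 - <<'E'
from h import *
ims=[]
for n in("side","top"):
    im,d,c,f=cam(n); cv2.imwrite(f"pics/{n}0.png",im[:,:,::-1]); np.savez(f"{n}0.npz",im=im,d=d)
    V=np.array(c["view"]); print(n,f,c["cx"],c["cy"],(-V[:3,:3].T@V[:3,3]).round(3),V[2,:3].round(2),(d==0).mean())
print({k:np.round(v,3) for k,v in bot.get_obs().items()})
E
```

```text
side 448.4736808248541 255.63173522243594 196.86761273421544 [ 0.363 -0.737  0.919] [ 0.17  0.68 -0.72] 0.0039825439453125
top 456.8699378100192 254.23358989532267 197.5838471480926 [4.420e-01 1.000e-03 1.075e+00] [ 0.1  -0.01 -1.  ] 0.0041656494140625
{'t': np.float64(0.1), 'q': array([-1.3  ,  0.478,  0.022,  1.556, -0.012,  1.109, -0.083]), 'joint_vel': array([-0.002, -0.   ,  0.001, -0.002,  0.001, -0.001, -0.002]), 'joint_torque': array([ 5.0000e-03, -5.9777e+01,  1.6140e+00, -2.8195e+01,  1.3000e-02,
        5.0000e-03, -0.0000e+00]), 'eef_pos': array([0.249, 0.627, 0.252]), 'tool_rot': array([-0.   ,  0.188,  0.982, -0.001]), 'contact_force': array([-0.375, -0.701, -0.217]), 'torque': array([ 0.042,  0.008, -0.02 ]), 'grasp_force': np.float64(0.0), 'gripper_width': np.float64(1.001)}
```

View pics/side0.png

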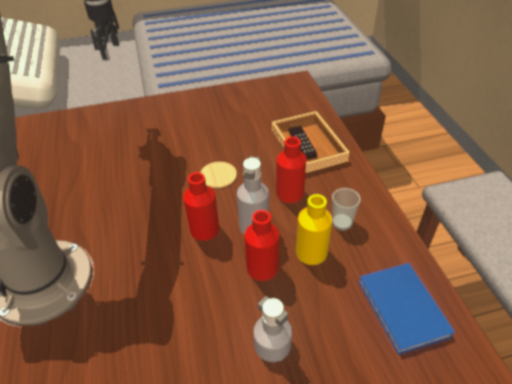

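View pics/top0.png

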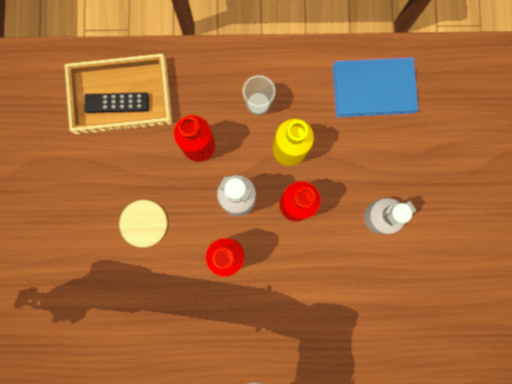

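The side view shows the lidded tall flask at (252,190), with its lid at (252,165). Around it are three red look-alikes and a yellow one; the short flask is at (272,330) and the coaster at (219,175). In the top view the tall lid is at (236,190), the coaster at (143,223) and the short flask at (388,215).

```bash
python3 - <<'E'
from h import *
S={}
for n in("side","top"):
    z=np.load(n+"0.npz"); im,d=z["im"],z["d"]; c=bot.get_calibration(n); f=192/np.tan(np.radians(c["fovy"])/2); P=pts(d,c,f); S[n]=(im,P,c,f)
    hsv=cv2.cvtColor(im,cv2.COLOR_RGB2HSV); H=hsv.astype(int)
    u0,v0={"side":(252,190),"top":(236,195)}[n]
    box=np.zeros(d.shape,bool); box[v0-45:v0+45,u0-30:u0+30]=1
    m=box&(H[...,1]<60)&(P[...,2]>.195)
    Q=P[m]; print(n,"lid region",m.sum(),Q.min(0).round(3),Q.max(0).round(3))
    w=box&(H[...,1]<60)&(P[...,2]>.218)&(P[...,2]<.235); vs,us=np.nonzero(w)
    print(" top disc",w.sum(),us.mean().round(1),vs.mean().round(1),P[w].mean(0).round(4),P[w].std(0).round(4))
    b=box&(H[...,1]<60)&(P[...,2]>.05)&(P[...,2]<.128); print(" body",P[b].min(0).round(3),P[b].max(0).round(3))
    k=(H[...,0]>20)&(H[...,0]<32)&(H[...,1]>60)&(H[...,2]>180)&(P[...,2]<.02)&(P[...,2]>.002)
    _,lab,st,ce=cv2.connectedComponentsWithStats(k.astype(np.uint8)); i=1+st[1:,4].argmax()
    q=P[lab==i]; print(" coaster",ce[i],st[i],((q.min(0)+q.max(0))/2).round(4),(np.ptp(q,axis=0)).round(3),np.median(q[:,2]))
    r=((H[...,0]<6)|(H[...,0]>174)|(abs(H[...,0]-29)<4))&(H[...,1]>200)&(H[...,2]>110)&(P[...,2]>.06)
    _,lab,st,ce=cv2.connectedComponentsWithStats(r.astype(np.uint8))
    for i in range(1,len(st)):
        if st[i,4]>150: q=P[lab==i]; t=q[q[:,2]>q[:,2].max()-.01]; print(" bottle",ce[i].round(),np.percentile(q[:,2],99).round(3),t.mean(0).round(3))
a=[];
for n,(u,v,w,h) in {"side":(225,145,56,56),"top":(208,165,56,56)}.items():
    a.append(cv2.resize(S[n][0][v:v+h,u:u+w],(400,400),interpolation=cv2.INTER_CUBIC))
cv2.imwrite("pics/crop1.png",np.hstack(a)[:,:,::-1])
E
```

```text
side lid region 259 [ 0.363 -0.737  0.199] [0.566 0.054 0.919]
 top disc 215 250.9 164.9 [0.5404 0.022  0.2247] [0.0105 0.0133 0.0023]
 body [ 0.504 -0.014  0.05 ] [0.574 0.021 0.128]
 coaster [218.7703827  173.72545757] [202 163  34  23 601] [0.4947 0.2475 0.0089] [0.096 0.104 0.012] 0.009157037361294874
 bottle [291. 164.] 0.192 [ 0.363 -0.737  0.919]
 bottle [199. 201.] 0.192 [ 0.363 -0.737  0.919]
 bottle [262. 240.] 0.192 [ 0.363 -0.737  0.919]
 bottle [307. 221.] 0.152 [ 0.639 -0.103  0.148]
top lid region 517 [ 0.442 -0.003  0.195] [0.564 0.057 1.075]
 top disc 478 235.0 188.5 [0.541  0.0268 0.2239] [0.0109 0.0137 0.0023]
 body [ 0.502 -0.01   0.057] [0.528 0.057 0.128]
 coaster [143.02190202 223.05417867] [ 120  200   47   47 1735] [0.4893 0.249  0.0084] [0.108 0.108 0.012] 0.008110381266124294
 bottle [194. 136.] 0.193 [4.420e-01 1.000e-03 1.075e+00]
 bottle [293. 138.] 0.192 [ 0.659 -0.097  0.19 ]
 bottle [300. 200.] 0.193 [4.420e-01 1.000e-03 1.075e+00]
 bottle [225. 257.] 0.193 [4.420e-01 1.000e-03 1.075e+00]
```

View pics/crop1.png

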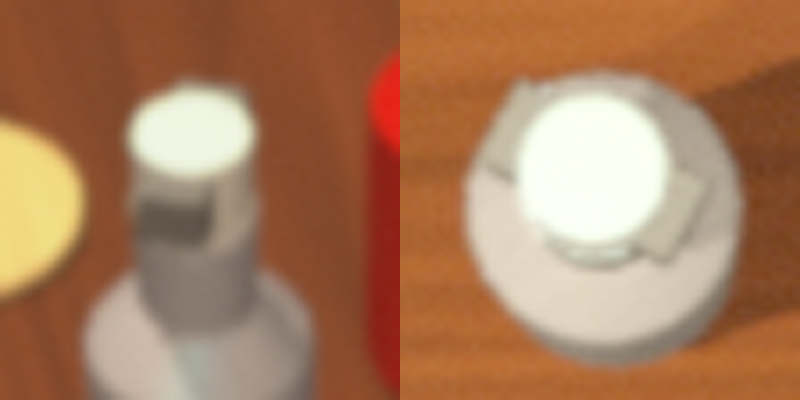

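The crop shows the white disc. The grey buttons sit at upper left (510,130) and lower right (672,215) of the right-hand half, so I'll measure that axis precisely.

```bash
cat >> h.py <<'E'
def ray(u,v,c,f,z):
    V=np.array(c["view"]);R=V[:3,:3];o=-R.T@V[:3,3];g=R.T@np.array([(u-c["cx"])/f,(v-c["cy"])/f,1]); return o+g*(z-o[2])/g[2],o,g/np.linalg.norm(g)
def tri(a,b):
    A=sum(np.eye(3)-np.outer(g,g) for _,o,g in(a,b)); B=sum((np.eye(3)-np.outer(g,g))@o for _,o,g in(a,b)); return np.linalg.solve(A,B)
E
python3 - <<'E'
from h import *
R={};K={}
for n in("side","top"):
    z=np.load(n+"0.npz"); im,d=z["im"],z["d"]; c=bot.get_calibration(n); f=192/np.tan(np.radians(c["fovy"])/2); P=pts(d,c,f)
    (u0,u1,v0,v1)={"side":(235,270,150,172),"top":(218,254,172,202)}[n]
    box=np.zeros(d.shape,bool); box[v0:v1,u0:u1]=1
    m=(box&(im.min(-1)>215)).astype(np.uint8)
    _,lab,st,ce=cv2.connectedComponentsWithStats(m); i=1+st[1:,4].argmax()
    cn=cv2.findContours((lab==i).astype(np.uint8),0,1)[0][0]; e=cv2.fitEllipse(cn); print(n,st[i],ce[i].round(2),e)
    R[n]=ray(*e[0],c,f,.225); print(" disc@.225",R[n][0].round(4))
    K[n]=ray(*{"side":(218.77,173.73),"top":(143.02,223.05)}[n],c,f,.008); print(" coaster",K[n][0].round(4))
    if n=="top":
        g=box&(im.min(-1)<=205)&(P[...,2]>.205)&(P[...,2]<.228); 
        vs,us=np.nonzero(g); C=R[n][0]
        q=np.array([ray(u,v,c,f,.231 if 0 else .22)[0] for u,v in zip(us,vs)])-C; r=np.hypot(q[:,0],q[:,1]); th=np.arctan2(q[:,1],q[:,0])
        s=(r>.023)&(r<.04); qq=q[s]; print(len(qq)); w,v=np.linalg.eigh(np.cov(qq[:,:2].T)); print("axis deg",np.degrees(np.arctan2(v[1,1],v[0,1])),w**.5)
        a=qq[:,:2]@v[:,1]; print(qq[a>0].mean(0),qq[a<0].mean(0)); 
        for s_ in((510,130),(672,215)): print((ray(208+(s_[0]-400)*.14,165+s_[1]*.14,c,f,.221)[0]-C).round(4))
print("tri lid",tri(R["side"],R["top"]).round(4),"coaster",tri(K["side"],K["top"]).round(4))
E
```

```text
side [245 159  14   9 101] [251.41 163.24] ((251.44985961914062, 163.2117462158203), (8.231006622314453, 13.35089111328125), 84.7835693359375)
 disc@.225 [0.5428 0.0269 0.225 ]
 coaster [0.4932 0.2473 0.008 ]
top [225 179  20  20 328] [234.25 188.43] ((234.24722290039062, 188.45103454589844), (19.085994720458984, 20.12982940673828), 53.35190963745117)
 disc@.225 [0.541  0.0281 0.225 ]
 coaster [0.4888 0.2486 0.008 ]
104
axis deg 60.462887527068844 [0.00781442 0.02546636]
[ 0.01274264  0.02135632 -0.005     ] [-0.01222744 -0.02276633 -0.005     ]
[ 0.0108  0.0204 -0.004 ]
[-0.0125 -0.0219 -0.004 ]
tri lid [0.5421 0.0281 0.224 ] coaster [0.4911 0.2485 0.0071]
```

Request:
servo_tool --motion '[[[1,0,0,1,0],[1,0.2,-0.4,0.5,0],[1,0.37,-0.75,0,-0.06],[1,0.37,-0.75,0,-0.06],[1,0.37,-0.75,0,-0.06],[1,0.37,-0.75,0,-0.06],[1,0.37,-0.75,0,-0.06],[1,0.37,-0.75,0,-0.06],[1,0.37,-0.75,0,-0.06],[1,0.37,-0.75,0,-0.06],[1,0.37,-0.75,0,-0.06],[1,0.37,-0.75,0,-0.06],[1,0.37,-0.75,0,-0.06],[1,0.37,-0.75,0,-0.06],[1,0.37,-0.75,0,-0.06],[1,0.37,-0.75,0,-0.06],[1,0.37,-0.75,0,-0.06],[1,0.37,-0.75,0,-0.06],[1,0.37,-0.75,0,-0.06],[1,0.37,-0.75,0,-0.06]]]' --newtons 25

```text
t: 2.1
eef_pos: [0.5242, 0.0698, 0.3131]
tool_rot: [-0.0, 0.252, 0.968, -0.0]
contact_force: [0.3, 0.6, 0.3]
gripper_width: 0.998
grasp_force: 0.0
```

Request:
servo_tool --motion '[[[1,0.22,-0.53,-0.5,0],[1,0.22,-0.53,-0.5,0],[1,0,0,-0.5,0],[1,0,0,0,0],[1,0,0,0,0]]]'

```text
t: 2.6
eef_pos: [0.5414, 0.0292, 0.2533]
tool_rot: [-0.0, 0.251, 0.968, -0.0]
contact_force: [0.4, 0.9, -0.6]
gripper_width: 0.999
grasp_force: 0.0
```

```bash
python3 - <<'E'
from h import *
a=[]
for n,(u,v) in {"side":(212,115),"top":(195,145)}.items():
    im,d,c,f=cam(n); a.append(cv2.resize(im[v:v+90,u:u+90],(400,400),interpolation=cv2.INTER_CUBIC)); o=bot.get_obs(); print(n,proj(o["eef_pos"],c,f),o["eef_pos"].round(4))
cv2.imwrite("pics/hover.png",np.hstack(a)[:,:,::-1])
E
```

```text
side (np.float64(250.42353385938088), np.float64(153.05918976418954)) [0.5419 0.0294 0.254 ]
top (np.float64(232.93701750412407), np.float64(186.00851839286315)) [0.5421 0.0295 0.2544]
```

View pics/hover.png

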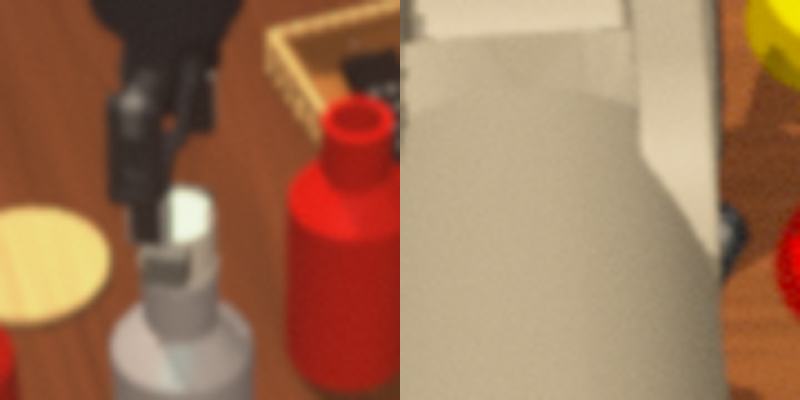

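The side view shows the near finger just above the near button at (165,265), and the lid is lined up between the fingers. The arm hides the lid in the top view. I'll descend next.

Request:
servo_tool --motion '[[[1,0,-0.04,-0.3,0],[1,0,0,-0.4,0],[1,0,0,-0.37,0],[1,0,0,0,0],[1,0,0,0,0]]]'

```text
t: 3.2
eef_pos: [0.5416, 0.0273, 0.2106]
tool_rot: [-0.0, 0.251, 0.968, -0.0]
contact_force: [-0.7, 0.1, 0.4]
gripper_width: 1.001
grasp_force: 0.0
```

Request:
servo_tool --motion '[[[0.72,0,0,0,0],[0.68,0,0,0,0],[0.66,0,0,0,0],[0.64,0,0,0,0],[0.64,0,0,0,0],[0.64,0,0,0,0]]]' --newtons 20

```text
t: 3.8
eef_pos: [0.5423, 0.0273, 0.2114]
tool_rot: [0.001, 0.252, 0.968, 0.001]
contact_force: [-0.2, 1.4, 5.2]
gripper_width: 0.645
grasp_force: 3.8
```

Request:
servo_tool --motion '[[[0.6,0,0,0,0],[0.56,0,0,0,0],[0.52,0,0,0,0],[0.48,0,0,0,0],[0.45,0,0,0,0],[0.45,0,0,0,0],[0.45,0,0,0,0]]]' --newtons 25

```text
t: 4.5
eef_pos: [0.5425, 0.0274, 0.2118]
tool_rot: [0.001, 0.252, 0.968, 0.001]
contact_force: [-1.1, -0.2, 8.6]
gripper_width: 0.528
grasp_force: 25.2
```

Request:
servo_tool --motion '[[[0.45,0,0,0.1,0],[0.45,0,0,0.1,0],[0.45,0,0,0.1,0],[0.45,0,0,0.1,0],[0.45,0,0,0,0]]]'

```text
t: 5.0
eef_pos: [0.5419, 0.0272, 0.2271]
tool_rot: [0.0, 0.251, 0.968, 0.0]
contact_force: [0.1, -0.9, -0.0]
gripper_width: 0.527
grasp_force: 26.4
```

```bash
python3 - <<'E'
from h import *
im,d,c,f=cam("side"); cv2.imwrite("pics/lift1.png",cv2.resize(im[110:260,190:310],(480,600),interpolation=cv2.INTER_CUBIC)[:,:,::-1]);print(bot.get_obs()["contact_force"])
E
```

```text
[ 0.10525939 -0.37757263 -0.83781218]
```

View pics/lift1.png

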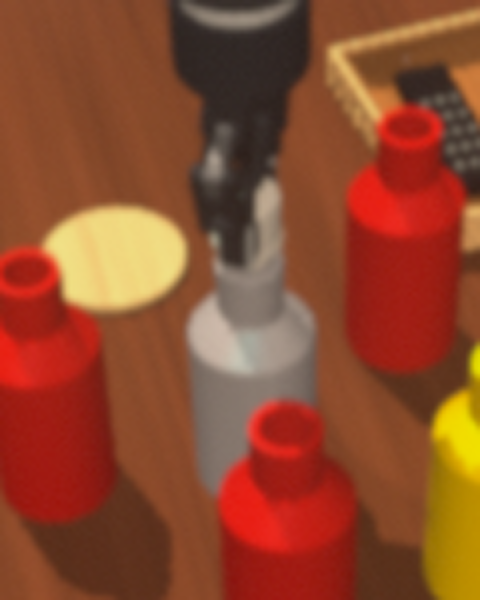

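The flask stays on the table and the wrist force is only the lid's weight. The lid is coming out, so I'll keep going.

Request:
servo_tool --motion '[[[0.45,0,0,0.3,0],[0.45,0,0,0.5,0],[0.45,0,0,0.6,0],[0.45,0,0,0.2,0],[0.45,-0.05,0.25,0,0],[0.45,-0.13,0.55,0,0],[0.45,-0.18,0.75,0,0],[0.45,-0.18,0.75,0,0],[0.45,-0.18,0.75,0,0],[0.45,-0.18,0.75,0,0],[0.45,-0.18,0.75,0,0],[0.45,-0.13,0.55,-0.3,0],[0.45,-0.08,0.42,-0.5,0],[0.45,0,0,-0.5,0],[0.45,0,0,0,0],[0.45,0,0,0,0]]]'

```text
t: 6.65
eef_pos: [0.4894, 0.2478, 0.2379]
tool_rot: [-0.001, 0.252, 0.968, -0.001]
contact_force: [0.2, -0.4, -1.6]
gripper_width: 0.525
grasp_force: 26.3
```

```bash
python3 - <<'E'
from h import *
im,d,c,f=cam("side"); cv2.imwrite("pics/carry.png",cv2.resize(im[80:230,160:300],(560,600),interpolation=cv2.INTER_CUBIC)[:,:,::-1]);o=bot.get_obs();print(o["contact_force"],o["eef_pos"])
E
```

```text
[ 0.68838001  0.11986779 -0.16047168] [0.49010061 0.24780739 0.23875861]
```

View pics/carry.png

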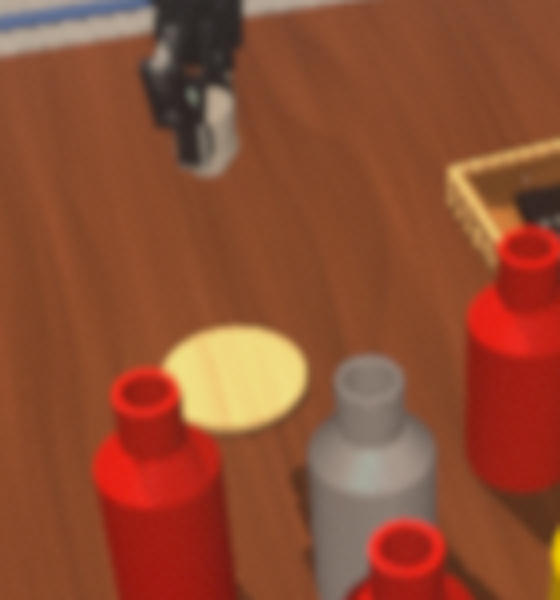

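The lid hangs upright in the grip at (210,135), and the flask stands open at (370,375). Next is lowering it over the coaster.

Request:
servo_tool --motion '[[[0.45,0.02,0,-0.4,0],[0.45,0,0,-0.7,0],[0.45,0,0,-0.8,0],[0.45,0,0,-0.8,0],[0.45,0,0,-0.7,0],[0.45,0,0,-0.5,0],[0.45,0,0,-0.4,0],[0.45,0,0,-0.2,0],[0.45,0,0,-0.1,0],[0.45,0,0,-0.05,0],[0.45,0,0,0,0],[0.45,0,0,0,0]]]'

```text
t: 7.9
eef_pos: [0.4913, 0.2482, 0.0533]
tool_rot: [0.0, 0.252, 0.968, 0.001]
contact_force: [0.5, -0.5, -0.5]
gripper_width: 0.527
grasp_force: 26.3
```

Request:
servo_tool --motion '[[[0.45,0,0,-0.1,0],[0.45,0,0,-0.06,0],[0.45,0,0,-0.04,0],[0.45,0,0,-0.03,0],[0.45,0,0,0,0],[0.45,0,0,0,0]]]'

```text
t: 8.5
eef_pos: [0.4909, 0.248, 0.0433]
tool_rot: [0.0, 0.251, 0.968, -0.0]
contact_force: [-0.5, 0.4, -0.9]
gripper_width: 0.526
grasp_force: 26.4
```

Request:
servo_tool --motion '[[[0.45,0,0,-0.025,0],[0.45,0,0,-0.025,0],[0.45,0,0,0,0],[0.45,0,0,0,0]]]'

```text
t: 8.9
eef_pos: [0.491, 0.248, 0.0428]
tool_rot: [-0.0, 0.252, 0.968, 0.0]
contact_force: [-4.7, -1.6, 16.7]
gripper_width: 0.525
grasp_force: 31.2
```

Request:
servo_tool --motion '[[[0.45,0,0,0.025,0],[0.45,0,0,0,0],[0.57,0,0,0,0],[0.61,0,0,0,0],[0.65,0,0,0,0],[0.69,0,0,0,0],[0.75,0,0,0,0],[0.9,0,0,0,0],[1,0,0,0,0],[1,0,0,0,0],[1,0,0,0,0]]]'

```text
t: 10.0
eef_pos: [0.4909, 0.248, 0.0423]
tool_rot: [0.0, 0.251, 0.968, 0.0]
contact_force: [-0.1, 0.0, -0.2]
gripper_width: 1.001
grasp_force: 0.0
```

Request:
servo_tool --motion '[[[1,0,0,0.2,0],[1,0,0,0.5,0],[1,0,0,0.8,0],[1,0,0,0.8,0],[1,0,0,0.8,0],[1,0,0,0.8,0],[1,0,0,0.8,0],[1,-0.1,0.6,0.8,0],[1,-0.2,0.8,0,0],[1,-0.2,0.8,0,0],[1,-0.2,0.8,0,0],[1,-0.2,0.8,0,0],[1,-0.1,0.5,0,0],[1,0,0,0,0],[1,0,0,0,0]]]'

```text
t: 11.5
eef_pos: [0.4512, 0.4191, 0.2623]
tool_rot: [0.0, 0.252, 0.968, -0.0]
contact_force: [-0.1, -0.5, -0.2]
gripper_width: 0.999
grasp_force: 0.0
```

```bash
python3 - <<'E'
from h import *
a=[]
for n in("side","top"):
    im,d,c,f=cam(n); P=pts(d,c,f); u,v=(165,110) if n=="side" else (105,140); a.append(cv2.resize(im[v:v+150,u:u+150],(400,400),interpolation=cv2.INTER_CUBIC))
    m=(im.min(-1)>190)&(P[...,2]>.045)&(P[...,2]<.07)&(np.hypot(P[...,0]-.49,P[...,1]-.25)<.06); print(n,m.sum(),P[m].mean(0),P[m].std(0))
    k=(abs(P[...,2]-.19)<.003)&(np.hypot(P[...,0]-.542,P[...,1]-.028)<.035); print(" mouth",k.sum(),P[k].mean(0))
    b=(P[...,2]>.05)&(P[...,2]<.128)&(np.hypot(P[...,0]-.542,P[...,1]-.028)<.06)&(np.ptp(im.astype(int),axis=-1)<50); print(" body",P[b].min(0),P[b].max(0))
cv2.imwrite("pics/end.png",np.hstack(a)[:,:,::-1]); o=bot.get_obs(); print(o["t"],o["eef_pos"],o["contact_force"])
E
```

```text
side 0 [nan nan nan] [nan nan nan]
 mouth 98 [0.54254    0.02594147 0.19008626]
 body [ 0.50224654 -0.01423713  0.0504758 ] [0.57831617 0.03608072 0.12798401]
top 0 [nan nan nan] [nan nan nan]
 mouth 161 [0.54148388 0.02750773 0.18999314]
 body [ 0.50143818 -0.01179138  0.05004383] [0.56328739 0.06541459 0.12793016]
11.6 [0.4518163  0.41806482 0.26245827] [-0.89955375 -0.71185758  0.12734243]<stdin>:5: RuntimeWarning: Mean of empty slice.
  ret = um.true_divide(
  ret = _var(a, axis=axis, dtype=dtype, out=out, ddof=ddof,
  arrmean = um.true_divide(arrmean, div, out=arrmean,
  ret = um.true_divide(
```

View pics/end.png

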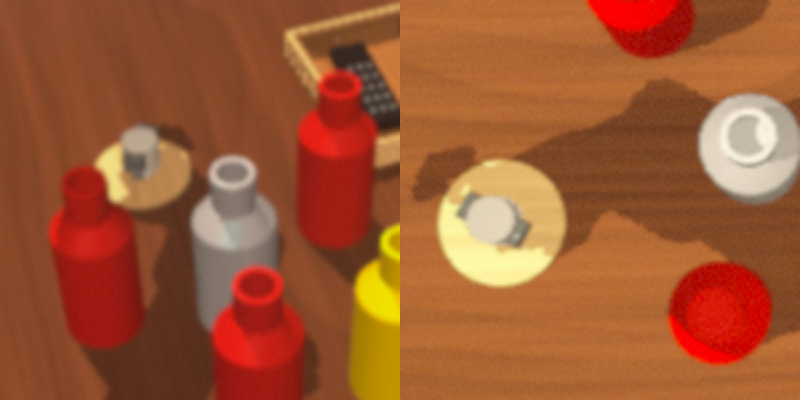

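The lid stands on the coaster at (490,220) in the right-hand half, with both buttons showing evenly. The flask is open and within 2 mm of where it was. I'll check the lid's height and hand in if it is right.

```bash
python3 - <<'E'
from h import *
im,d,c,f=cam("top"); P=pts(d,c,f)
m=(P[...,2]>.05)&(P[...,2]<.08)&(np.hypot(P[...,0]-.49,P[...,1]-.25)<.018); z=P[m]; print(m.sum(),z.mean(0),z.std(0))
if abs(z[:,2].mean()-.056)<.004 and z[:,2].std()<.003 and m.sum()>150: print(bot.hand_in())
E
```

```text
202 [0.49026222 0.24965531 0.05631659] [0.00905188 0.00880381 0.00181092]
the job is handed in; nothing more can be done
None
```

The job is handed in: the tall flask's lid stands upright on the coaster, the flask is open and within about 2 mm of where it stood, and the arm touched nothing else, at about 12 s of the 42 s allowed.

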